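# Hang the vial bracket on the inspection stand

### The job

Pick up the blue vial bracket by its black grip and hang it on the brass stud of the inspection stand: slip the round part of its keyhole over the stud's head until the back plate lies against the rail, then slide the bracket straight down, still in your grip, until it is fully home with the stud at the top of the narrow slot, and only then let go. The stud was clamped by hand somewhere along the rail, so feel for it gently and do not force anything; leave the two vials, the beaker and the dish as they stand.

Things in the scene. Friction and masses are not known exactly. Their poses are not given: they have to be found in the camera images.
- bracket: Blue L-shaped vial bracket, about 250 g, loose, upright on the bench. Origin: lower rear edge, mid width. x forward (ledge side), y along its width, z up. Back plate 90 wide, 135 high, 5 mm thick (x 0 to 5 mm); its rear face is x = 0. Ledge at the bottom 90 wide, 60 deep (x 0 to 60), 8 thick, front lip 15 mm high.
- bracket_grip (a point): Middle of the bracket's black grip block, 145 mm above its origin and 2.5 mm forward; same axes. Block 12 mm thick (x), 44 wide (y), 42 high (z): pinch it from above across its thickness.
- bracket_entry (a point): Centre of the keyhole's wide entry opening, on the plate's rear face, 81 mm above the bracket's origin; same axes. Opening octagonal, 22 mm across. Above it a slot 10 mm wide, its top edge 25.5 mm above this point; the opening's upper corners lead into the slot at 45 degrees.
- stand: Inspection stand fixed to the bench; nothing on it is higher than 180 mm. Origin on the bench below the front face's middle; x forward out of that face, y along the rail, z up. White foot 12 mm thick, x -90 to 40, 120 wide; aluminium post 40 wide; on it a rail 120 wide (y), 150 to 180 mm high, 16 thick. Do not press bracket or gripper on stand or stud with over 25 N.
- rail_mid (a point): Middle of the rail's front face, 170 mm above the stand's origin, stand's axes. The brass stud sticks out along +x at just this height, but sideways it is clamped anywhere within 24 mm of this point (y -24 to 24), which is not measured. It does not move. Neck 7 mm diameter, from 0 to 8 mm out; head 16 mm diameter, 8 to 13 mm out, flat end.
- hung_mid (a point): Where the bracket's origin is when fully home, if the stud were in the middle of the rail: on the front face, 67 mm above the stand's origin (22 mm lower than with the entry centred on the stud). Hung, the bracket's axes point as the stand's and its rear face is against rail and post.
- vial_a: Bystander: amber glass vial with white cap, 28 mm diameter, 70 mm high, loose; origin at the centre of its underside, z up.
- vial_b: Bystander: second such vial, the same size.
- beaker: Bystander: glass beaker, 68 mm diameter, 85 mm high, loose; origin at the centre of its underside.
- dish: Bystander: clear round dish, 90 mm diameter, 14 mm high, loose; origin at the centre of its underside.
Not all that is in view belongs to the job. What is shaped like the stand but brown or purple is not meant. Of the things that look like the bracket, the smaller one is meant.

How it is judged:
By the outcome, as a careful person would: the job done as asked, in the order asked, and still so for the second after the job is handed in, with the robot touching nothing.
It also fails if it takes over 67 s, if anything falls off the work surface, if the arm or the gripper's body presses on something with over 40 N, if the wrist force passes 120 N, or if a joint passes its speed limit or range.

### The arm

A 7-joint arm with a two-finger parallel gripper is mounted at the origin on the work surface. World frame = base frame: x ahead of the robot, y to its left, z up, the work surface at z = 0. Lengths are in m, angles in rad, forces in N, time in s.
With the tool pointing down it reaches from about 0.375 to 0.925 m from the base axis. Payload 3.1 kg.
Tool frame: the origin (TCP) lies at the very end of the fingers, on their centre line; the grasp point (between the pads) lies 19 mm behind it; z points along the fingers, y is the line along which they close (so a half turn about z gives the same grasp; the last joint's range is limited). The gripper opens to 85 mm and grips with 20 to 120 N. Pads are 22 mm wide; open, the fingers measure 114 mm over their backs; the gripper's body (76 mm by 85 mm) begins 54 mm behind the grasp point. The pads swing forward as they close: fully open they stand 13 mm farther back than shut.
Start: joints at [1.159, 0.383, 0.044, 1.598, -0.018, 1.161, -0.05], TCP at [0.201, -0.618, 0.231] pointing down, gripper open.
Joint ranges: [-2.61, 2.61], [-0.41, 2.15], [-1.48, 1.57], [0, 2.5], [-1.57, 4.71], [0.05, 1.97], [-2.85, 2.85]. Speed limits (rad/s): [2.79, 2.79, 3.14, 3.14, 3.14, 3.14, 3.14].

### API

Orientations are given as a unit quaternion [w, x, y, z].
In Python, from bench import * gives the robot as it stands.
- The arm moves only by the tool arm_command, never from a script. Its argument "targets" is one flat list of numbers, 7 for each row, row after row: the shift along the world's x, y, z scaled (see below), then the turn, a rotation vector about the world's x, y, z scaled (see below), then the opening, from -1 (shut) to 1 (fully open), so that 0 is half open. In form: [tx, ty, tz, ax, ay, az, claw, tx, ty, tz, ax, ay, az, claw, ...]. A call has 1 to 8 rows; each row is the pose to reach, as a shift and turn from the pose commanded when the call began; what a row does not reach only later rows make up. The controller multiplies each number of a shift by 200 mm and each number of a turn by pi/2 rad. A row lasts 1/10 s, in which the tool goes at most 50 mm and 8.59 degrees, less where a joint would pass 70% of its speed; a pose out of reach is approached as far as the arm can. A call with a number of a shift or a turn outside -1 to 1 is refused whole. A call with a gripper value outside its range is refused whole. The fingers move at their own pace and stop on an object; "newtons" is the grip in N (left out, the last holds). Time passes only in rows, so rows that repeat a pose let the fingers close. It gives the time, the measured TCP pose, the force, the opening and the grip force at its end, in the units of the state.
- observe(): the state, without advancing time (a new reading comes with each control period).
- camera(name): name is "side" or "top"; returns a dict with "img" (480x640x3 uint8, blue, green, red), "range_z" (480x640 float32, m along the optical axis (not along the pixel's ray), 0 where there is no reading), "fx", "fy", "cx", "cy" (pixels), "R" (3x3) and "t" (3): a world point X has camera coordinates R X + t. Camera axes: x right, y down, z forward; pixel columns grow to the right and rows downward; lengths in m; the calibration is good to about 2 mm. A picture is of the moment at which its call begins.
- close_job(): hands the job in; it is judged then, once.
The state is a dict: "time": time; "joints": joint angles; "dq": joint speeds; "tau": joint torques, N m; "tool_pos": TCP position; "ee_rot": TCP orientation; "ft_force": force on the tool from outside, world axes, zero at the start; "moment": the same for the moment, N m; "gripper_width": opening from 0.0 (shut) to 1.0 (fully open); "grasp_force": force on a finger pad.
Only numpy, scipy, OpenCV 4.12 (cv2) and the standard library are available. Lean on these libraries where they do the work, as an engineer would, in place of code of your own. Each camera call takes 0.05 s, during which the arm holds its last target. There are 200 camera calls.

## Working session

There is one attempt and no reset: what is moved stays moved. The work goes in short steps, Python scripts to look and compute and a tool call to move; the robot and the scene stay as the last step left them, time stands still between calls to the robot, and variables do not carry over. Pictures are saved under pics/ and viewed, at most 10 in all, crops included, and the job is handed in when it is done.

Besides the shell and the picture viewer there is one more tool, called after "Request:" by a JSON object that holds its "name" and its "arguments". arm_command: Moves the arm, as the interface text tells. Its arguments: {"type":"object","properties":{"targets":{"type":"array"},"newtons":{"type":"number"}},"required":["targets"]}

```bash
mkdir -p pics; ls
python3 - <<'E'
from bench import *
import cv2,numpy as np
s=observe();print({k:np.round(v,3) for k,v in s.items()})
for n in("side","top"):
    c=camera(n);cv2.imwrite(f"pics/{n}0.png",c["img"]);np.savez(f"{n}0.npz",**c)
    print(n,c["fx"],c["cx"],c["cy"],np.round(c["R"],3).tolist(),np.round(c["t"],3), np.round(-c["R"].T@c["t"],3))
E
```

```text
pics
{'time': np.float64(0.0), 'joints': array([ 1.159,  0.384,  0.044,  1.6  , -0.018,  1.161, -0.05 ]), 'dq': array([ 0.001, -0.   , -0.001, -0.001, -0.001, -0.001,  0.   ]), 'tau': array([ 0.0000e+00, -4.3345e+01,  1.0250e+00, -2.4951e+01,  1.1000e-02,
        1.1000e-02, -0.0000e+00]), 'tool_pos': array([ 0.2  , -0.617,  0.23 ]), 'ee_rot': array([-0.001,  0.988,  0.156, -0.   ]), 'ft_force': array([-0.422, -0.665, -0.044]), 'moment': array([0.03 , 0.016, 0.021]), 'grasp_force': np.float64(0.0), 'gripper_width': np.float64(0.998)}
side 480.32461198418815 317.81627252551704 237.88790773390755 [[0.956, -0.292, -0.021], [-0.21, -0.632, -0.746], [0.205, 0.717, -0.666]] [-0.458  0.208  0.957] [ 0.285 -0.688  0.783]
top 522.8145156774945 326.83236451878196 246.3453426240335 [[-0.028, -1.0, -0.009], [-0.992, 0.029, -0.122], [0.122, 0.005, -0.992]] [0.003 0.47  1.38 ] [ 0.298 -0.018  1.427]
```

View pics/side0.png

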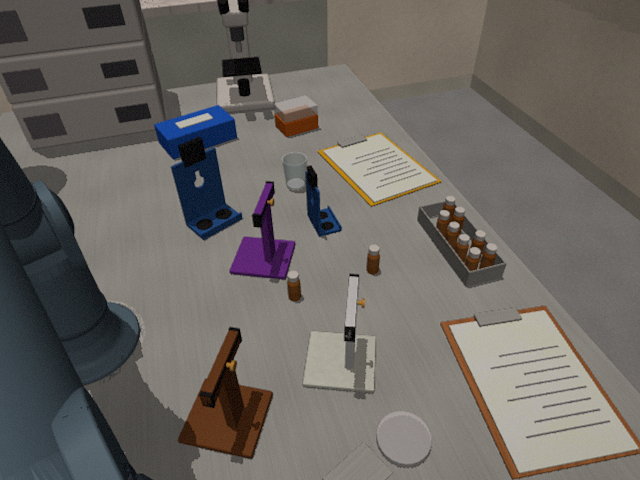

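View pics/top0.png

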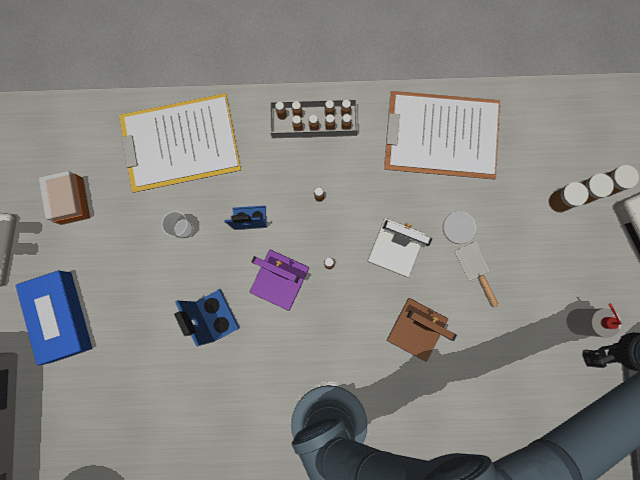

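The side view shows the white stand at about (345,335) with its stud at (362,302), and the small bracket at (322,210). In the top view they are at (402,243) and (247,217). The brown and purple stands and the larger bracket are decoys. I'll crop both and compute points from depth.

```bash
cat > h.py <<'E'
import numpy as np,cv2
def ld(n): return dict(np.load(n+".npz"))
def cloud(c):
    z=c["range_z"];v,u=np.mgrid[:480,:640]
    P=np.stack([(u-c["cx"])/c["fx"]*z,(v-c["cy"])/c["fy"]*z,z],-1)
    return (P-c["t"])@c["R"]
def ray(c,u,v,z):
    d=c["R"].T@np.array([(u-c["cx"])/c["fx"],(v-c["cy"])/c["fy"],1]);o=-c["R"].T@c["t"]
    return o+d*(z-o[2])/d[2]
def proj(c,X):
    q=c["R"]@np.array(X)+c["t"];return c["fx"]*q[0]/q[2]+c["cx"],c["fy"]*q[1]/q[2]+c["cy"]
E
python3 - <<'E'
from h import *
s,t=ld("side0"),ld("top0")
cr=lambda c,x,y,w,h,k:cv2.resize(c["img"][y:y+h,x:x+w],None,fx=k,fy=k,interpolation=cv2.INTER_CUBIC)
a=np.hstack([cr(s,290,160,65,90,6),cr(s,295,265,65+25,90,6)[:, :400]])
a=cv2.resize(a,(790,540))
cv2.imwrite("pics/cs.png",a)
b=np.hstack([cr(t,215,190,65,80,6),cr(t,365,205,68,80,6)]);cv2.imwrite("pics/ct.png",b)
for n,c,rb,rs in(("side",s,(300,160,48,80),(295,265,90,135)),("top",t,(222,200,52,34),(360,210,80,75))):
    P=cloud(c);hsv=cv2.cvtColor(c["img"],cv2.COLOR_BGR2HSV)
    for nm,(x,y,w,h) in(("br",rb),("st",rs)):
        Q=P[y:y+h,x:x+w].reshape(-1,3);H=hsv[y:y+h,x:x+w].reshape(-1,3).astype(int);ok=c["range_z"][y:y+h,x:x+w].ravel()>0
        for lab,lo,hi in((("ledge",.003,.02),("plate",.03,.12),("grip",.155,.172)) if nm=="br" else (("foot",.007,.02),("post",.03,.14),("railtop",.175,.19),("rail",.15,.175))):
            m=ok&(Q[:,2]>lo)&(Q[:,2]<hi)
            if lab in("ledge","plate"): m&=(H[:,0]>100)&(H[:,0]<130)&(H[:,1]>120)
            if lab=="foot": m&=(H[:,1]<60)&(H[:,2]>130)
            if m.sum()<5: print(n,nm,lab,"few");continue
            q=Q[m];r=cv2.minAreaRect((q[:,:2]*1000).astype(np.float32))
            print(n,nm,lab,m.sum(),"mean",np.round(q.mean(0)*1000,1),"rect",np.round(r[0],1),np.round(r[1],1),round(r[2],1))
E
```

```text
side br ledge 340 mean [562.6 194.1  10. ] rect [556.  203.2] [60.5 91.1] 1.7
side br plate 346 mean [527.7 193.4  75.7] rect [528.5 199.2] [ 6.1 85.9] 2.4
side br grip 90 mean [528.  199.  164.1] rect [528.2 203.6] [13.2 47.1] 0.6
side st foot 2760 mean [ 451.2 -197.3   12.1] rect [ 463.2 -195.1] [123.  128.6] 66.6
side st post 290 mean [ 459.1 -162.    61.8] rect [ 459.1 -113.1] [ 35.8 226.8] 12.1
side st railtop 595 mean [ 477.1 -207.2  179.9] rect [ 484.1 -205.5] [122.7  28.9] 66.4
side st rail 153 mean [ 466.6 -240.3  165.6] rect [ 486.5 -209.6] [119.6  20.3] 58.4
top br ledge 249 mean [574.5 195.4  10.1] rect [558.9 201.2] [59.5 88.7] 1.9
top br plate 177 mean [529.8 196.   71.6] rect [531.1 198.4] [ 5.9 85.9] 3.3
top br grip 95 mean [530.7 199.9 165. ] rect [531.2 200. ] [12.5 43.6] 0.7
top st foot 1527 mean [ 452.6 -193.9   12.6] rect [ 466.3 -208. ] [213.7 203.8] 87.9
top st post 126 mean [ 474.7 -201.4   85.6] rect [ 475.3 -200.5] [42.8 15.6] 45.1
top st railtop 361 mean [ 480.8 -205.9  180.7] rect [ 486.4 -208.2] [119.6  29.8] 66.2
top st rail 103 mean [ 476.7 -201.1  164.2] rect [ 485.7 -207.9] [119.8  29.4] 65.9
```

View pics/cs.png

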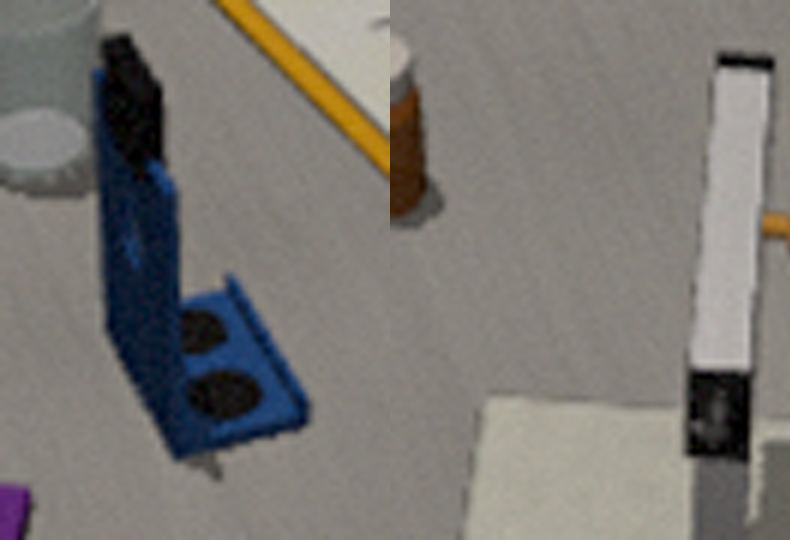

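View pics/ct.png

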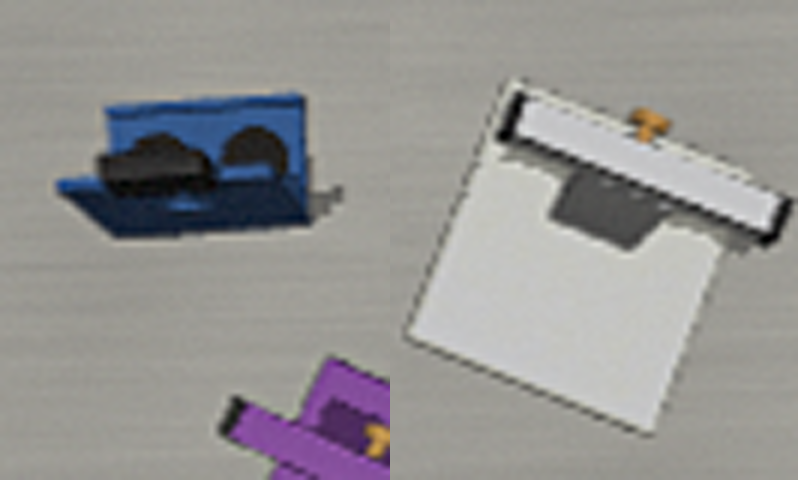

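The crops show the bracket's ledge facing away from the robot and its plate nearly along world y. The stand's stud is at about (408,225) in the top view, pointing forward-right and left of the rail's middle. I'll measure both more precisely.

Run:
```python
from h import *
for n,(x,y,w,h) in(("side",(340,265,40,80)),("top",(375,212,62,40))):
    c=ld(n+"0");P=cloud(c);hsv=cv2.cvtColor(c["img"],cv2.COLOR_BGR2HSV).astype(int)
    roi=np.zeros((480,640),bool);roi[y:y+h,x:x+w]=1
    br=roi&(hsv[...,0]<25)&(hsv[...,0]>8)&(hsv[...,1]>110)
    rail=roi&~br&(abs(P[...,2]-.180)<.006)
    rail=cv2.morphologyEx(rail.astype(np.uint8),cv2.MORPH_OPEN,np.ones((3,3)))>0
    q=P[rail];r=cv2.minAreaRect((q[:,:2]*1000).astype(np.float32));print(n,"rail",np.round(r[0],1),np.round(r[1],1),round(r[2],1),q[:,2].mean())
    a=np.radians(r[2]);a=a if r[1][0]>r[1][1] else a+np.pi/2
    ey=np.array([np.cos(a),np.sin(a)]);ey*=np.sign(ey[1]);ex=np.array([ey[1],-ey[0]])
    mid=np.array(r[0]);L=(q[:,:2]*1000-mid)
    print(" half depth/len pct x",np.percentile(L@ex,[1,99]).round(1)," y",np.percentile(L@ey,[1,99]).round(1),"yaw",np.degrees(np.arctan2(ex[1],ex[0])).round(1))
    v,u=np.nonzero(br);print(" stud px",u.mean(),v.mean(),len(u),u.min(),u.max(),v.min(),v.max())
    Q=P[br];Lq=Q[:,:2]*1000-mid
    print(np.c_[Lq@ex,Lq@ey,Q[:,2]*1000].round(0)[::max(1,len(Q)//25)].tolist())
```

```text
side rail [ 478.1 -203.5] [121.2  16.3] 66.4 0.17997443429937354
 half depth/len pct x [-7.9  7.9]  y [-58.8  58.8] yaw -23.6
 stud px 368.45454545454544 279.986013986014 143 350 378 265 340
[[23.0, 242.0, 23.0], [34.0, 237.0, 29.0], [45.0, 243.0, 24.0], [30.0, 234.0, 29.0], [41.0, 238.0, 25.0], [26.0, 241.0, 18.0], [37.0, 235.0, 24.0], [48.0, 248.0, 13.0], [33.0, 237.0, 19.0], [44.0, 241.0, 17.0], [28.0, 239.0, 13.0], [40.0, 240.0, 14.0], [24.0, 243.0, 6.0], [35.0, 236.0, 14.0], [46.0, 242.0, 9.0], [35.0, 239.0, 8.0], [47.0, 246.0, 2.0], [36.0, 240.0, 3.0], [31.0, 239.0, 2.0], [42.0, 238.0, 4.0], [19.0, 7.0, 177.0], [9.0, 4.0, 174.0], [17.0, 3.0, 176.0], [12.0, 3.0, 173.0], [21.0, 2.0, 176.0], [16.0, 1.0, 174.0], [16.0, -2.0, 175.0], [19.0, -3.0, 174.0], [5.0, -61.0, 183.0]]
top rail [ 479.6 -207.4] [113.8  16.8] 66.6 0.18053653327393898
 half depth/len pct x [-8.2  7.9]  y [-54.8  55.3] yaw -23.4
 stud px 407.5 225.2 20 405 410 223 228
[[20.0, 12.0, 179.0], [21.0, 10.0, 177.0], [17.0, 13.0, 179.0], [18.0, 11.0, 176.0], [19.0, 9.0, 177.0], [20.0, 7.0, 178.0], [20.0, 5.0, 180.0], [17.0, 10.0, 173.0], [16.0, 8.0, 181.0], [17.0, 6.0, 180.0], [18.0, 4.0, 179.0], [19.0, 1.0, 178.0], [-242.0, 101.0, 1427.0], [17.0, 4.0, 171.0], [16.0, 3.0, 178.0], [17.0, 0.0, 178.0], [12.0, 8.0, 173.0], [13.0, 6.0, 172.0], [14.0, 4.0, 173.0], [10.0, 5.0, 176.0]]
```

Request:
{"name": "arm_command", "arguments": {"targets": [1,1,0.6,0,0,0.41,1,1,1,0.6,0,0,0.41,1,1,1,0.6,0,0,0.41,1,1,1,0.6,0,0,0.41,1,1,1,0.6,0,0,0.41,1,1,1,0.6,0,0,0.41,1,1,1,0.6,0,0,0.41,1,1,1,0.6,0,0,0.41,1]}}

```text
time: 0.9
tool_pos: [0.4031, -0.416, 0.352]
ee_rot: [0.001, 0.886, 0.463, 0.0]
ft_force: [0.1, -0.5, 0.0]
gripper_width: 1.002
grasp_force: 0.0
```

Request:
{"name": "arm_command", "arguments": {"targets": [0.65,1,0,0,0,0.41,1,0.65,1,0,0,0,0.41,1,0.65,1,0,0,0,0.41,1,0.65,1,0,0,0,0.41,1,0.65,1,0,0,0,0.41,1,0.65,1,0,0,0,0.41,1,0.65,1,0,0,0,0.41,1]}}

```text
time: 1.6
tool_pos: [0.5297, -0.2193, 0.3497]
ee_rot: [-0.001, 0.696, 0.718, -0.001]
ft_force: [-0.7, -1.8, -0.6]
gripper_width: 0.997
grasp_force: 0.0
```

Request:
{"name": "arm_command", "arguments": {"targets": [0,1,0,0,0,0,1,0,1,0,0,0,0,1,0,1,0,0,0,0,1,0,1,0,0,0,0,1,0,1,0,0,0,0,1]}}

```text
time: 2.1
tool_pos: [0.5297, -0.0115, 0.3512]
ee_rot: [-0.001, 0.693, 0.721, 0.001]
ft_force: [-0.2, 0.8, 0.3]
gripper_width: 0.997
grasp_force: 0.0
```

Request:
{"name": "arm_command", "arguments": {"targets": [0,1,0,0,0,0,1,0,1,0,0,0,0,1,0,1,0,0,0,0,1,0,1,0,0,0,0,1,0,1,-0.3,0,0,0,1,0,1,-0.5,0,0,0,1,0,1,-0.5,0,0,0,1]}}

```text
time: 2.8
tool_pos: [0.5246, 0.1747, 0.2414]
ee_rot: [-0.004, 0.697, 0.717, -0.01]
ft_force: [-1.7, -0.3, -1.2]
gripper_width: 0.997
grasp_force: 0.0
```

Request:
{"name": "arm_command", "arguments": {"targets": [0,0.1,0,0,0,0,1,0,0.1,0,0,0,0,1,0,0.1,0,0,0,0,1]}}

```text
time: 3.1
tool_pos: [0.5325, 0.2005, 0.2534]
ee_rot: [0.001, 0.697, 0.717, 0.001]
ft_force: [-0.2, -0.4, 0.1]
gripper_width: 1.003
grasp_force: 0.0
```

Run:
```python
from bench import *
import cv2,numpy as np
s=observe();print(np.round(s["tool_pos"],4),np.round(s["ee_rot"],3))
a=camera("side")["img"][60:300,200:440];b=camera("top")["img"][140:300,170:330]
cv2.imwrite("pics/g1.png",np.hstack([cv2.resize(a,(400,400)),cv2.resize(b,(400,400))]))
```

```text
[0.5325 0.2005 0.2534] [0.001 0.697 0.717 0.001]
```

View pics/g1.png

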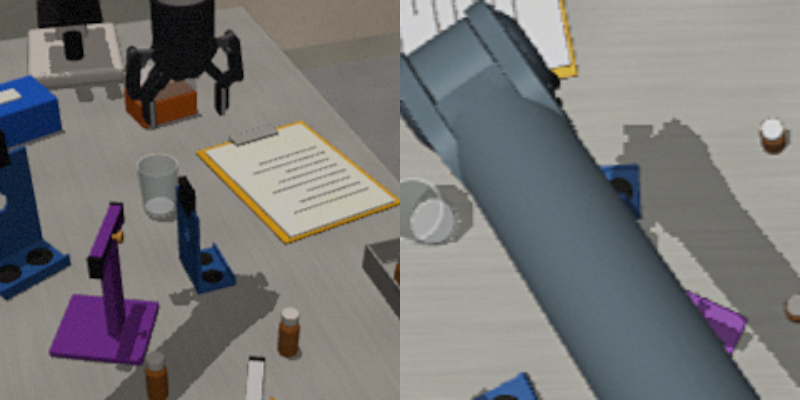

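The gripper, at (185,75) in the left panel, is open above the small bracket's grip at (187,195), with a finger on either side of it. I'll descend and close.

Request:
{"name": "arm_command", "arguments": {"targets": [0,0.005,-0.15,0,0,0,1,0,0.005,-0.3,0,0,0,1,0,0.005,-0.4,0,0,0,1,0,0.005,-0.5,0,0,0,1,0,0.005,-0.58,0,0,0,1,0,0.005,-0.625,0,0,0,1,0,0.005,-0.625,0,0,0,1,0,0.005,-0.625,0,0,0,1]}}

```text
time: 4.0
tool_pos: [0.5313, 0.2029, 0.127]
ee_rot: [0.0, 0.696, 0.718, 0.001]
ft_force: [-0.4, 0.0, 1.4]
gripper_width: 0.997
grasp_force: 0.0
```

Request:
{"name": "arm_command", "arguments": {"targets": [0,0,0,0,0,0,-0.5,0,0,0,0,0,0,-1,0,0,0,0,0,0,-1,0,0,0,0,0,0,-1,0,0,0,0,0,0,-1,0,0,0,0,0,0,-1,0,0,0,0,0,0,-1,0,0,0,0,0,0,-1], "newtons": 60}}

```text
time: 4.8
tool_pos: [0.5307, 0.2031, 0.1265]
ee_rot: [-0.0, 0.696, 0.718, 0.0]
ft_force: [-0.4, 0.7, 1.4]
gripper_width: 0.135
grasp_force: 58.9
```

Request:
{"name": "arm_command", "arguments": {"targets": [0,0,0.2,0,0,0,-1,0,0,0.4,0,0,0,-1,0,0,0.6,0,0,0,-1,0,0,0.8,0,0,0,-1,0,0,0.95,0,0,0,-1,0,0,1,0,0,0,-1,0,0,1,0,0,0,-1]}}

```text
time: 5.5
tool_pos: [0.5311, 0.2029, 0.3269]
ee_rot: [0.001, 0.696, 0.718, 0.001]
ft_force: [0.5, -0.1, -2.6]
gripper_width: 0.13
grasp_force: 59.5
```

Request:
{"name": "arm_command", "arguments": {"targets": [0,-0.1,0,0,0,-0.05,-1,0,-0.25,0,0,0,-0.1,-1,0,-0.4,0,0,0,-0.15,-1,0,-0.55,0,0,0,-0.2,-1,0,-0.7,0,0,0,-0.25,-1,0,-0.85,0,0,0,-0.28,-1,0,-0.95,0,0,0,-0.281,-1,0,-1,0,0,0,-0.281,-1]}}

```text
time: 6.3
tool_pos: [0.5287, -0.0009, 0.3226]
ee_rot: [-0.001, 0.838, 0.546, -0.003]
ft_force: [-0.5, 0.5, -3.2]
gripper_width: 0.131
grasp_force: 59.4
```

Request:
{"name": "arm_command", "arguments": {"targets": [0.1,-0.15,0,0,0,0,-1,0.15,-0.3,0,0,0,0,-1,0.15,-0.45,0,0,0,0,-1,0.15,-0.6,0,0,0,0,-1,0.15,-0.75,0,0,0,0,-1,0.15,-0.9,0,0,0,0,-1,0.15,-1,0,0,0,0,-1,0.15,-1,0,0,0,0,-1]}}

```text
time: 7.1
tool_pos: [0.5589, -0.2016, 0.3233]
ee_rot: [-0.001, 0.838, 0.546, -0.002]
ft_force: [-0.9, -0.7, -2.9]
gripper_width: 0.136
grasp_force: 59.5
```

Run:
```python
from bench import *
from h import *
s=observe();print(np.round(s["tool_pos"],4),np.round(s["ee_rot"],4),np.round(s["ft_force"],1),s["gripper_width"],s["time"])
for n in("side","top"):
    c=camera(n);np.savez(n+"1.npz",**c);cv2.imwrite(f"pics/{n}1.png",c["img"])
a=ld("side1")["img"][100:400,220:520];b=ld("top1")["img"][140:340,300:500]
cv2.imwrite("pics/m1.png",np.hstack([cv2.resize(a,(400,400)),cv2.resize(b,(400,400))]))
```

```text
[ 0.5589 -0.2016  0.3233] [-0.0011  0.838   0.5456 -0.0021] [-0.9 -0.7 -2.9] 0.13578054751724367 7.1
```

View pics/m1.png

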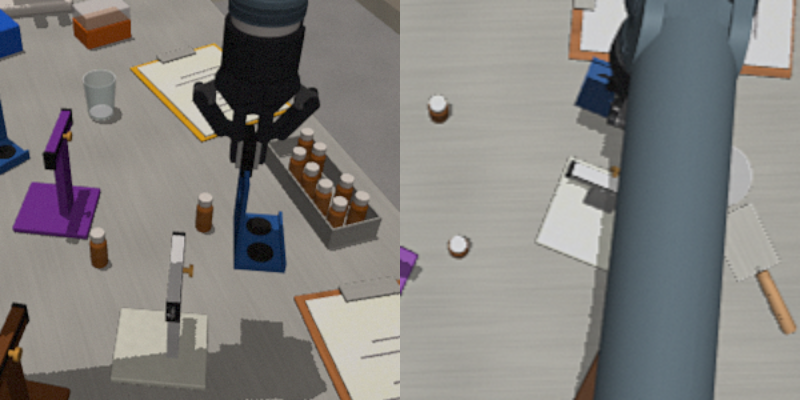

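The bracket hangs straight in the grip, above and in front of the stand, with its ledge at (258,240) in the left panel and the stud at (188,270). In the top view the arm hides the stand. I'll measure bracket against stud in the side view.

```bash
cat >> h.py <<'E'
def meas(c,tcp,yaw=-23.5):
    """bracket in the side view: extents along stand axes ex, ey (mm), by 10 mm height layers"""
    a=np.radians(yaw);ex=np.array([np.cos(a),np.sin(a)]);ey=np.array([-np.sin(a),np.cos(a)])
    P=cloud(c);hsv=cv2.cvtColor(c["img"],cv2.COLOR_BGR2HSV).astype(int)
    m=(hsv[...,0]>100)&(hsv[...,0]<130)&(hsv[...,1]>110)&(np.linalg.norm(P[...,:2]-tcp[:2],axis=-1)<.12)&(P[...,2]<tcp[2])&(c["range_z"]>0)
    Q=P[m]*1000;o=np.array(tcp)*1000
    print("tcp ex,ey",(o[:2]@ex).round(1),(o[:2]@ey).round(1),"bottom z",(o[2]-126.5).round(1))
    z0=o[2]-126.5
    L=Q[(abs(Q[:,2]-z0-8)<4)];r=cv2.minAreaRect(L[:,:2].astype(np.float32));ctr=np.array(r[0])
    print("ledge n",len(L),"rect",np.round(r[1],1),round(r[2],1),"ctr ex,ey",(ctr@ex).round(1),(ctr@ey).round(1),"z med",np.median(L[:,2]).round(1))
    W=Q[(Q[:,2]>z0+25)&(Q[:,2]<z0+125)]
    print("plate n",len(W),"ex",np.percentile(W[:,:2]@ex,[2,50,98]).round(1),"ey",np.percentile(W[:,:2]@ey,[1,99]).round(1))
    A=np.c_[W[:,2]-z0-75,W[:,:2]@ey,np.ones(len(W))];k=np.linalg.lstsq(A,W[:,:2]@ex,rcond=None)[0];print("plate tilt deg",np.degrees(k[:2]).round(1))
E
python3 - <<'E'
from h import *
meas(ld("side1"),[.5589,-.2016,.3233])
from h import *
a=np.radians(-23.5);ex=np.array([np.cos(a),np.sin(a)]);ey=np.array([-np.sin(a),np.cos(a)])
# stud in side view, depth points near it
c=ld("side0");P=cloud(c);hsv=cv2.cvtColor(c["img"],cv2.COLOR_BGR2HSV).astype(int)
m=(hsv[...,0]<25)&(hsv[...,0]>8)&(hsv[...,1]>110);m[:, :350]=0;m[:, 372:]=0;m[:290]=0;m[315:]=0
v,u=np.nonzero(m);print(list(zip(u,v)))
Q=P[m]*1000;print(np.c_[Q[:,:2]@ex,Q[:,:2]@ey,Q[:,2]].round(0).tolist())
for z in(.178,.170):
  for uu,vv in((u.max(),v[u==u.max()].mean()),(u.mean(),v.mean())):
    X=ray(c,uu,vv,z)[:2]*1000;print(z,uu,vv,(X@ex).round(1),(X@ey).round(1))
E
```

```text
tcp ex,ey 592.9 38.0 bottom z 196.8
ledge n 804 rect [91.8 58.2] 62.7 ctr ex,ey 621.6 37.5 z med 204.7
plate n 352 ex [588.1 588.7 593.2] ey [-7.5 61.3]
plate tilt deg [ 0.3 -2.1]
[(np.int64(363), np.int64(298)), (np.int64(362), np.int64(299)), (np.int64(363), np.int64(299)), (np.int64(364), np.int64(299)), (np.int64(362), np.int64(300)), (np.int64(363), np.int64(300)), (np.int64(364), np.int64(300)), (np.int64(357), np.int64(301)), (np.int64(358), np.int64(301)), (np.int64(359), np.int64(301)), (np.int64(360), np.int64(301)), (np.int64(361), np.int64(301)), (np.int64(362), np.int64(301)), (np.int64(363), np.int64(301)), (np.int64(364), np.int64(301)), (np.int64(357), np.int64(302)), (np.int64(358), np.int64(302)), (np.int64(359), np.int64(302)), (np.int64(360), np.int64(302)), (np.int64(361), np.int64(302)), (np.int64(362), np.int64(302)), (np.int64(363), np.int64(302)), (np.int64(364), np.int64(302)), (np.int64(357), np.int64(303)), (np.int64(358), np.int64(303)), (np.int64(359), np.int64(303)), (np.int64(360), np.int64(303)), (np.int64(361), np.int64(303)), (np.int64(362), np.int6
[... 769 characters left out ...]
30.0, 8.0, 172.0], [532.0, 7.0, 173.0], [534.0, 8.0, 173.0], [535.0, 8.0, 172.0], [537.0, 4.0, 177.0], [539.0, 6.0, 176.0], [540.0, 6.0, 176.0], [529.0, 6.0, 171.0], [531.0, 8.0, 170.0], [532.0, 8.0, 170.0], [534.0, 6.0, 173.0], [536.0, 5.0, 174.0], [537.0, 4.0, 175.0], [539.0, 5.0, 174.0], [540.0, 5.0, 175.0], [534.0, 7.0, 168.0], [536.0, 2.0, 175.0], [537.0, 4.0, 173.0], [539.0, 4.0, 173.0], [542.0, 151.0, 1.0], [537.0, 2.0, 173.0], [539.0, 1.0, 174.0], [542.0, 147.0, 2.0], [537.0, 2.0, 170.0], [539.0, 4.0, 168.0], [539.0, 2.0, 168.0]]
0.178 364 302.0 540.3 3.9
0.178 361.42857142857144 302.3095238095238 536.2 2.9
0.17 364 302.0 540.4 10.8
0.17 361.42857142857144 302.3095238095238 536.2 9.7
```

Request:
{"name": "arm_command", "arguments": {"targets": [-0.15,-0.115,0,0,0,0,-1,-0.15,-0.115,-0.1,0,0,0,-1,-0.15,-0.115,-0.2,0,0,0,-1,-0.15,-0.115,-0.35,0,0,0,-1,-0.15,-0.115,-0.48,0,0,0,-1,-0.15,-0.115,-0.555,0,0,0,-1,-0.15,-0.115,-0.555,0,0,0,-1,-0.15,-0.115,-0.555,0,0,0,-1]}}

```text
time: 8.0
tool_pos: [0.5314, -0.2192, 0.2157]
ee_rot: [0.0, 0.836, 0.549, 0.0]
ft_force: [0.8, -0.0, -2.2]
gripper_width: 0.136
grasp_force: 59.7
```

Request:
{"name": "arm_command", "arguments": {"targets": [0,0,0,0,0,0,-1,0,0,0,0,0,0,-1,0,0,0,0,0,0,-1]}}

```text
time: 8.3
tool_pos: [0.5314, -0.2206, 0.2166]
ee_rot: [0.001, 0.836, 0.548, 0.001]
ft_force: [0.3, 0.5, -2.4]
gripper_width: 0.134
grasp_force: 59.7
```

Run:
```python
from bench import *
from h import *
s=observe();print(np.round(s["tool_pos"],4),np.round(s["ee_rot"],4),np.round(s["ft_force"],1),s["time"])
c=camera("side");np.savez("side2.npz",**c)
meas(c,s["tool_pos"])
cv2.imwrite("pics/m2.png",cv2.resize(c["img"][200:350,300:460],None,fx=4,fy=4,interpolation=cv2.INTER_CUBIC)[:600])
```

```text
[ 0.5314 -0.2206  0.2166] [1.000e-03 8.364e-01 5.482e-01 6.000e-04] [ 0.3  0.5 -2.4] 8.3
tcp ex,ey 575.3 9.6 bottom z 90.1
ledge n 792 rect [91.9 56.8] 66.7 ctr ex,ey 602.1 10.1 z med 98.1
plate n 209 ex [534.3 572.  575.9] ey [-54.3  22.7]
plate tilt deg [0.1 3.7]
```

View pics/m2.png

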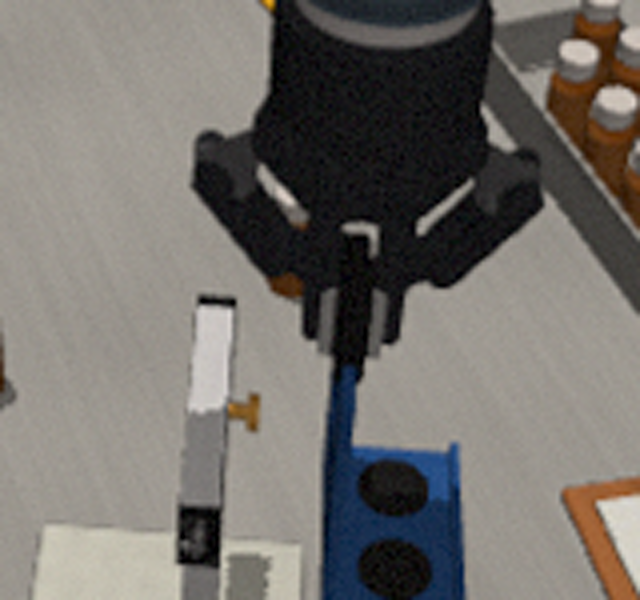

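The stud, at (245,410), lies level with the plate and in front of it, and the bracket is square to the rail. I'll advance gently.

Request:
{"name": "arm_command", "arguments": {"targets": [-0.046,0.02,-0.006,0,0,0,-1,-0.092,0.04,-0.006,0,0,0,-1,-0.128,0.056,-0.006,0,0,0,-1,-0.128,0.056,-0.006,0,0,0,-1,-0.135,0.059,-0.006,0,0,0,-1,-0.142,0.062,-0.006,0,0,0,-1,-0.149,0.065,-0.006,0,0,0,-1,-0.149,0.065,-0.006,0,0,0,-1]}}

```text
time: 9.15
tool_pos: [0.5008, -0.2072, 0.2141]
ee_rot: [-0.0, 0.836, 0.548, 0.0]
ft_force: [-0.3, -0.2, -2.3]
gripper_width: 0.129
grasp_force: 59.6
```

Request:
{"name": "arm_command", "arguments": {"targets": [0,0,0,0,0,0,-1,-0.005,0.002,0,0,0,0,-1,-0.009,0.004,0,0,0,0,-1,-0.009,0.004,0,0,0,0,-1]}}

```text
time: 9.55
tool_pos: [0.4989, -0.2064, 0.214]
ee_rot: [-0.0, 0.836, 0.548, -0.0]
ft_force: [-0.3, -0.2, -2.1]
gripper_width: 0.136
grasp_force: 59.6
```

Request:
{"name": "arm_command", "arguments": {"targets": [-0.005,0.002,0,0,0,0,-1,-0.009,0.004,0,0,0,0,-1,-0.014,0.006,0,0,0,0,-1,-0.018,0.008,0,0,0,0,-1,-0.018,0.008,0,0,0,0,-1]}}

```text
time: 10.05
tool_pos: [0.4953, -0.2048, 0.2141]
ee_rot: [-0.0, 0.836, 0.548, -0.0]
ft_force: [-0.1, 0.4, -3.2]
gripper_width: 0.134
grasp_force: 59.6
```

Request:
{"name": "arm_command", "arguments": {"targets": [-0.005,0.002,0,0,0,0,-1,-0.009,0.004,0,0,0,0,-1,-0.014,0.006,0,0,0,0,-1,-0.014,0.006,0,0,0,0,-1]}}

```text
time: 10.45
tool_pos: [0.4925, -0.2036, 0.2141]
ee_rot: [-0.0, 0.836, 0.548, -0.0]
ft_force: [-0.5, -0.6, -3.2]
gripper_width: 0.134
grasp_force: 59.6
```

Request:
{"name": "arm_command", "arguments": {"targets": [-0.003,0.001,0,0,0,0,-1,-0.006,0.003,0,0,0,0,-1,-0.009,0.004,0,0,0,0,-1,-0.009,0.004,0,0,0,0,-1]}}

```text
time: 10.85
tool_pos: [0.4915, -0.2031, 0.2143]
ee_rot: [0.001, 0.836, 0.548, 0.001]
ft_force: [1.8, -0.5, -4.1]
gripper_width: 0.138
grasp_force: 59.5
```

Request:
{"name": "arm_command", "arguments": {"targets": [-0.002,0.001,0,0,0,0,-1,-0.005,0.002,0,0,0,0,-1,-0.005,0.002,0,0,0,0,-1]}}

```text
time: 11.15
tool_pos: [0.4912, -0.2031, 0.2145]
ee_rot: [0.001, 0.836, 0.548, 0.001]
ft_force: [5.5, -1.6, -6.0]
gripper_width: 0.129
grasp_force: 59.2
```

Contact came at the rail (rear face at ex ≈ 529 mm) with no contact on the way, so the head is through the keyhole. I'll ease off slightly and slide down.

Request:
{"name": "arm_command", "arguments": {"targets": [0.003,-0.001,0,0,0,0,-1,0.003,-0.001,-0.01,0,0,0,-1,0.003,-0.001,-0.02,0,0,0,-1,0.003,-0.001,-0.03,0,0,0,-1,0.003,-0.001,-0.03,0,0,0,-1]}}

```text
time: 11.65
tool_pos: [0.4914, -0.2028, 0.2085]
ee_rot: [0.001, 0.836, 0.548, 0.001]
ft_force: [5.6, -1.3, -1.2]
gripper_width: 0.135
grasp_force: 59.9
```

Request:
{"name": "arm_command", "arguments": {"targets": [0,0,-0.007,0,0,0,-1,0,0,-0.014,0,0,0,-1,0,0,-0.014,0,0,0,-1]}}

```text
time: 11.95
tool_pos: [0.4914, -0.2029, 0.2056]
ee_rot: [0.001, 0.836, 0.548, 0.001]
ft_force: [5.5, -2.2, -0.7]
gripper_width: 0.133
grasp_force: 60.0
```

Request:
{"name": "arm_command", "arguments": {"targets": [0,0,-0.007,0,0,0,-1,0,0,-0.014,0,0,0,-1,0,0,-0.02,0,0,0,-1,0,0,-0.02,0,0,0,-1]}}

```text
time: 12.35
tool_pos: [0.4914, -0.203, 0.2017]
ee_rot: [0.001, 0.836, 0.548, 0.001]
ft_force: [6.0, -1.9, -0.4]
gripper_width: 0.132
grasp_force: 60.1
```

Request:
{"name": "arm_command", "arguments": {"targets": [0,0,-0.007,0,0,0,-1,0,0,-0.014,0,0,0,-1,0,0,-0.014,0,0,0,-1]}}

```text
time: 12.65
tool_pos: [0.4914, -0.203, 0.1989]
ee_rot: [0.001, 0.836, 0.548, 0.001]
ft_force: [5.1, -2.0, -0.1]
gripper_width: 0.13
grasp_force: 60.1
```

Request:
{"name": "arm_command", "arguments": {"targets": [0,0,-0.005,0,0,0,-1,0,0,-0.01,0,0,0,-1,0,0,-0.015,0,0,0,-1,0,0,-0.02,0,0,0,-1,0,0,-0.02,0,0,0,-1]}}

```text
time: 13.15
tool_pos: [0.4915, -0.2029, 0.195]
ee_rot: [0.001, 0.836, 0.548, 0.001]
ft_force: [5.1, -2.2, -0.7]
gripper_width: 0.131
grasp_force: 60.2
```

Request:
{"name": "arm_command", "arguments": {"targets": [0,0,-0.005,0,0,0,-1,0,0,-0.008,0,0,0,-1,0,0,-0.008,0,0,0,-1]}}

```text
time: 13.45
tool_pos: [0.4915, -0.203, 0.1934]
ee_rot: [0.001, 0.836, 0.548, 0.001]
ft_force: [5.3, -1.6, 0.2]
gripper_width: 0.13
grasp_force: 60.2
```

Request:
{"name": "arm_command", "arguments": {"targets": [0,0,-0.003,0,0,0,-1,0,0,-0.006,0,0,0,-1,0,0,-0.006,0,0,0,-1]}}

```text
time: 13.75
tool_pos: [0.4915, -0.203, 0.1931]
ee_rot: [0.001, 0.836, 0.548, 0.001]
ft_force: [3.9, -0.7, 4.4]
gripper_width: 0.133
grasp_force: 61.0
```

Request:
{"name": "arm_command", "arguments": {"targets": [0,0,-0.003,0,0,0,-1,0,0,-0.005,0,0,0,-1,0,0,-0.005,0,0,0,-1]}}

```text
time: 14.05
tool_pos: [0.4916, -0.203, 0.1929]
ee_rot: [0.001, 0.836, 0.548, 0.001]
ft_force: [2.2, -1.1, 9.0]
gripper_width: 0.14
grasp_force: 61.5
```

Run:
```python
from bench import *
from h import *
s=observe();print(np.round(s["tool_pos"],4),np.round(s["ft_force"],1),s["time"])
c=camera("side");np.savez("side3.npz",**c)
meas(c,s["tool_pos"])
cv2.imwrite("pics/m3.png",cv2.resize(c["img"][220:370,280:440],None,fx=4,fy=4,interpolation=cv2.INTER_CUBIC))
```

```text
[ 0.4916 -0.203   0.1929] [ 2.2 -1.1  9. ] 14.05
tcp ex,ey 531.7 9.9 bottom z 66.4
ledge n 854 rect [91.2 58.3] 65.6 ctr ex,ey 559.1 9.4 z med 74.6
plate n 108 ex [528.2 530.8 532.7] ey [-52.7  20.8]
plate tilt deg [-0.1  3.3]
```

View pics/m3.png

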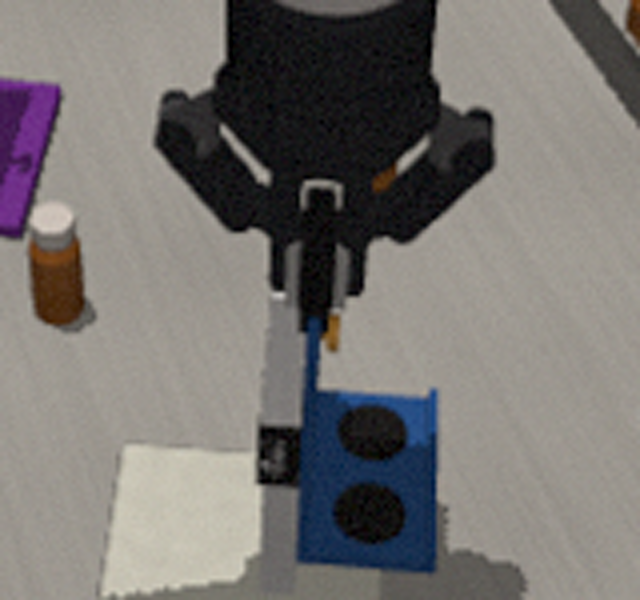

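The picture shows the bracket flat on the rail with the brass head in front of the plate at (333,332). The downward stop came at the expected height of 193 mm. I'll relax the push, then release and lift off.

Request:
{"name": "arm_command", "arguments": {"targets": [0,0,0.003,0,0,0,-1,0,0,0.003,0,0,0,-1,0,0,0.003,0,0,0,0,0,0,0.003,0,0,0,0,0,0,0.003,0,0,0,0,0,0,0.003,0,0,0,0,0,0,0.003,0,0,0,0,0,0,0.003,0,0,0,0], "newtons": 20}}

```text
time: 14.9
tool_pos: [0.4901, -0.2025, 0.1909]
ee_rot: [-0.0, 0.836, 0.548, -0.0]
ft_force: [-0.0, 0.3, -0.7]
gripper_width: 0.498
grasp_force: 0.0
```

Request:
{"name": "arm_command", "arguments": {"targets": [0,0,0.05,0,0,0,0,0,0,0.15,0,0,0,0,0,0,0.3,0,0,0,0,0,0,0.5,0,0,0,0,0,0,0.7,0,0,0,0,0,0,0.8,0,0,0,0,0,0,0.8,0,0,0,0,0,0,0.8,0,0,0,0]}}

```text
time: 15.7
tool_pos: [0.4905, -0.2026, 0.3519]
ee_rot: [0.001, 0.836, 0.548, 0.0]
ft_force: [-0.6, -0.1, -0.5]
gripper_width: 0.498
grasp_force: 0.0
```

Run:
```python
from bench import *
from h import *
s=observe();print(np.round(s["tool_pos"],4),np.round(s["ft_force"],1),s["time"])
c=camera("side")
meas(c,[.4916,-.203,.1929])
cv2.imwrite("pics/m4.png",cv2.resize(c["img"][170:370,280:440],None,fx=3,fy=3,interpolation=cv2.INTER_CUBIC))
```

```text
[ 0.4905 -0.2026  0.3519] [-0.6 -0.1 -0.5] 15.7
tcp ex,ey 531.8 9.9 bottom z 66.4
ledge n 842 rect [90.5 58.3] 65.6 ctr ex,ey 558.9 9.3 z med 74.9
plate n 106 ex [527.6 530.6 532.5] ey [-55.1  11.5]
plate tilt deg [-0.2  6.5]
```

View pics/m4.png

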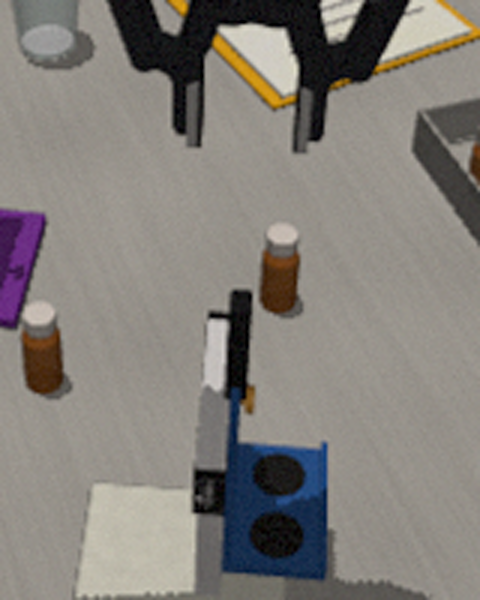

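The bracket hangs at the rail on the stud, whose head shows at (248,400), with its ledge at (278,505). The gripper is clear above it, and both vials stand undisturbed.

```bash
python3 -c "
from bench import *
print(close_job())"
```

```text
the job is handed in; nothing more can be done
None
```

The bracket hangs fully home on the brass stud with its back plate against the rail. I let go only after it was home, the gripper is clear, and I handed the job in at about 16 s without touching the vials, beaker or dish.

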